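# Measure the gear play of a bowl turntable

### The arm

A 6-joint arm with a two-finger parallel gripper is mounted at the origin on the work surface. World frame = base frame: x ahead of the robot, y to its left, z up, the work surface at z = 0. Lengths are in mm, angles in rad, forces in N, time in s.
With the tool pointing down it reaches from about 350 to 925 mm from the base axis. Payload 6.4 kg.
Tool frame: the origin (TCP) lies at the very end of the fingers, on their centre line; the grasp point (between the pads) lies r.hold_point_z behind it (r.hold_point_z is the distance from the TCP to the grasp point, in mm); y points along the fingers, z is the direction in which the jaws open and shut, and the axes are right-handed (so a half turn about y gives the same grasp; the last joint's range is limited). The gripper opens to 85 mm and grips with 20 to 120 N. Pads are 22 mm wide; open, the fingers measure 114 mm over their backs; the gripper's body (76 mm by 85 mm) begins 54 mm behind the grasp point. The pads swing forward as they close: fully open they stand 13 mm farther back than shut.
Start: joints at [1.122, 0.245, 1.558, -0, 1.339, -0.174], TCP at [176.377, 625.624, 231.29] pointing down, gripper open.
Joint ranges: [-3.13, 3.13], [-1.02, 2.26], [0.13, 2.54], [-0.95, 4.09], [0.21, 2.88], [-2.74, 2.74]. Speed limits (rad/s): [2.57, 2.57, 3.14, 3.14, 3.14, 3.14].

### API

Orientations are given as a rotation vector (axis times angle).
In Python, from station import r gives the robot as it stands.
- The arm moves only by the tool carry_out, never from a script. Its arguments are lists of equal length, an entry for each row: "hand": the finger opening in mm, from 0 to 85.4; "translation": the shift along the tool's x, y, z in mm, a list of three; "turn": the turn, a rotation vector about the tool's x, y, z in degrees, a list of three. A call has 1 to 10 rows; each row shifts and turns the commanded pose from where the row before left it, along the tool's axes as they then stand; what a row does not reach is not made up. A row lasts 1/12 s, in which the tool goes at most 41.7 mm and 7.16 degrees, less where a joint would pass 70% of its speed; a pose out of reach is approached as far as the arm can. A call with a gripper value outside its range is refused whole. The fingers move at their own pace and stop on an object; "newtons" is the grip in N (left out, the last holds). Time passes only in rows, so rows that do not move let the fingers close. It gives the time, the measured TCP pose, the force and the opening at its end, in the units of the state.
- r.read_state(): the state, without advancing time (a new reading comes with each control period).
- r.capture(name): name is "scene" or "side" or "wrist"; returns the picture (480x640x3 uint8, red, green, blue); there is no depth.
- r.calibration(name): a dict with "fx", "fy", "cx", "cy" (pixels), "D" ([k1, k2, p1, p2, k3] as OpenCV has them; the pictures are not rectified), "origin" and "orientation" of the camera in the world; the wrist camera has in their place "mount" (4x4, takes a point from camera to tool coordinates, whose origin is the TCP and whose axes are the tool frame's). Camera axes: x right, y down, z forward; pixel columns grow to the right and rows downward; lengths in mm; the calibration is good to about 2 mm. A picture is of the moment at which its call begins: read the wrist's pose just before it. calibration takes no time and is no camera call.
- r.hand_in(): hands the job in, once; it reports no verdict.
The state is a dict: "clock": time; "joint_positions": joint angles; "joint_velocities": joint speeds; "joint_torque": joint torques, N m; "tool_pos": TCP position; "eef_rot": TCP orientation; "contact_force": force on the tool from outside, world axes, zero at the start; "moment": the same for the moment, N m; "width": finger opening in mm.
Only numpy, scipy, OpenCV 4.12 (cv2) and the standard library are available. Lean on these libraries where they do the work, as an engineer would, in place of code of your own. Each camera call takes 0.05 s, during which the arm holds its last target. There are 200 camera calls.

### The job

Find how much free play the turntable's gears have: swing the crank gently clockwise (seen from above) until you feel the gears resist and rest against that resistance for a moment, then swing it anticlockwise until they resist again and rest there too, never turning the turntable. Then slide the rider on the wooden scale to show the play you felt between the two, one millimetre from zero for each degree the crank moved, and leave everything else alone.

Things in the scene. Friction and masses are not known exactly. Their poses are not given: they have to be found in the camera images.
- gearbox: Fixed grey cast housing on a dark steel foot, 160 x 380 mm, flat top 70 mm above the table. Origin on the table under the crank's axis; z up. The crank's axis is vertical through the origin, the turntable's 200 mm along +y. Its place and yaw vary.
- crank (a joint): Crank angle in rad about its vertical axis, growing anticlockwise seen from above; at 0 the arm points along the gearbox's -x. Turns freely (under 1 N at the knob) within the play, 28 to 75 degrees in all, whose ends are hidden and vary; starts 3 degrees or more from both. At an end it stops firmly; over about 18 N at the knob would turn the turntable. Rest there at 3 to 12 N for half a second.
- crank_knob (a point): Middle of the crank's upright round wooden knob, 26 mm in diameter, 50 mm tall (from 90 to 140 mm above the table; this point is at 115 mm), 110 mm from the crank's axis. The steel arm under it is 22 mm wide, top face at 90 mm. It can be straddled or pushed from the side.
- crank_pivot (a point): Point on the crank's vertical axis, 90 mm above the table.
- turntable (a joint): Angle of the output turntable in rad, 0 at the start: a 140 mm steel faceplate on the gearbox carrying a light wooden bowl blank, 124 mm wide, top at 140 mm above the table. It is geared to the crank beyond the play and must stay within 0.03 rad of its start.
- blank_top (a point): Centre of the top of the bowl blank, 140 mm above the table, on the turntable's axis.
- scale: Fixed wooden scale, 50 x 150 mm, 20 mm high, with black ticks on top every 5 mm (longer ones every 10 mm) and a raised steel end block beside its zero end. Origin under its middle; the rider slides along its y axis; zero is 50 mm to -y of the middle and the readings grow to 100 mm along +y. Its place and yaw vary.
- rider (a joint): Reading of the rider in m from the scale's zero, 0 to 0.100; 1 mm stands for 1 degree of play (so 0.035 for 35 degrees). It starts between 0.086 and 0.098. It slides with about 1.5 N of friction and stays where it is left.
- rider_fin (a point): Point on the rider's upright aluminium fin, 24 mm long (along the scale's x), 12 mm thick (along the sliding direction), from 33 to 75 mm above the table; this point is in its middle plane at 58 mm. Under it is a black block 18 mm wide along the sliding direction, up to 33 mm. The small nib in the fin's middle plane points at the ticks.
- scale_zero (a point): Where point rider_fin stands when the rider is at zero.
- tin: Loose amber glass jar with a steel cap, 66 mm in diameter, 75 mm tall; origin under its middle. A bystander.
- mallet: Loose wooden mallet lying on the table, 260 mm long, 60 mm head. A bystander.
- sanding_block: Loose cork sanding block, 100 x 60 x 28 mm, lying on the table. A bystander.
Not all that is in view belongs to the job. What is shaped like the scale but turquoise is not meant.

How it is judged (in metres and radians):
On the way, in this order (a step that is already met when the one before it is completed fails the run):
1. The crank rests against the gears' resistance at the clockwise end of the play. (dog: the crank's tooth inside the housing; face_cw, face_ccw: the gear flanks it meets) (contact force between dog and face_cw above 3 N), for 0.2 s.
2. Then it rests against the resistance at the anticlockwise end (contact force between dog and face_ccw above 3 N), for 0.2 s.
At the end, for the whole second after the job is handed in: The rider stands still within 4 mm of the true free play (1 mm from zero per degree; the judge's hidden markers part 0.4 mm per mm of error), the turntable is within 0.03 rad of its start, and the jar, mallet and sanding block lie within 20 mm of where they were (distance between rider_echo and true_mark below 0.0016 m and velocity of joint rider between -0.003 and 0.003 m/s and value of joint turntable between -0.03 and 0.03 rad and distance of each of tin, mallet, sanding_block from where it was at the start of the episode below 0.02 m); the robot touches nothing.
It fails at once if The turntable is turned by more than 0.03 rad (value of joint turntable above 0.03 rad or value of joint turntable below -0.03 rad).
It fails at once if A bystander is shifted by more than 20 mm (distance of any of tin, mallet, sanding_block from where it was at the start of the episode above 0.02 m).
It also fails if it takes over 72 s, if anything falls off the work surface, if the arm or the gripper's body presses on something with over 40 N, if the wrist force passes 120 N, or if a joint passes its speed limit or range.

## Working session

There is one attempt and no reset: what is moved stays moved. The work goes in short steps, Python scripts to look and compute and a tool call to move; the robot and the scene stay as the last step left them, time stands still between calls to the robot, and variables do not carry over. Pictures are saved under pics/ and viewed, about 8 in all and at most 12, crops included, and the job is handed in when it is done.

Besides the shell and the picture viewer there is one more tool, called after "Emit:" as name(argument=value, ...) on one line, values as JSON. carry_out: Moves the arm, as the interface text tells. Its arguments: {"type":"object","properties":{"hand":{"type":"array"},"translation":{"type":"array"},"turn":{"type":"array"},"newtons":{"type":"number"}},"required":["hand","translation","turn"]}

```bash
mkdir -p pics; ls; python3 - <<'E'
from station import r
import cv2,numpy as np
s=r.read_state(); print(s); print(r.hold_point_z)
a=r.capture("scene");b=r.capture("side")
cv2.imwrite("pics/scene.png",a[:,:,::-1]);cv2.imwrite("pics/side.png",b[:,:,::-1])
for n in("scene","side","wrist"):print(n,r.calibration(n))
E
```

```text
pics
{'clock': 0.0, 'joint_positions': array([ 1.12189374e+00,  2.45776067e-01,  1.55906931e+00, -5.35402937e-06,
        1.33866416e+00, -1.74097259e-01]), 'joint_velocities': array([-1.03509093e-04,  1.12943182e-03,  1.32522935e-04,  9.71689527e-04,
       -9.93222352e-04, -6.52953321e-05]), 'joint_torque': array([-9.96599993e-04, -4.29499590e+01, -3.26128721e+01, -2.16272815e-04,
        5.24447867e-03,  5.93174065e-06]), 'tool_pos': array([176.12579372, 625.08967128, 230.17489734]), 'eef_rot': array([-1.56184002,  0.21622073, -0.21530308]), 'contact_force': array([ 0.66834543, -0.25140269, -0.31735524]), 'moment': array([ 0.02247487, -0.0048041 , -0.00504976]), 'width': 85.62494880411442}
18.700000000000003
scene {'fx': 589.7559764197434, 'fy': 589.7559764197434, 'cx': 323.27780763668653, 'cy': 241.15656125502838, 'D': array([0.00282027, 0.        , 0.        , 0.        , 0.        ]), 'origin': array([1162.10507837, -839.4038201 ,  977.10621799]), 'orientation': array([-2.17904067, -0.80487597,  0.33652727])}
side {'fx': 525.8065352284042, 'fy': 525.8065352284042, 'cx': 319.59630420853813, 'cy': 242.89663292987908, 'D': array([0.05361039, 0.        , 0.        , 0.        , 0.        ]), 'origin': array([ 217.42400334, -728.91795801,  862.30742352]), 'orientation': array([-2.31528895,  0.59091409, -0.21484171])}
wrist {'fx': 345.20526919152445, 'fy': 345.20526919152445, 'cx': 314.5315668879908, 'cy': 239.83242388889158, 'D': array([0.00437262, 0.        , 0.        , 0.        , 0.        ]), 'mount': array([[ 1.25770923e-03,  9.57444228e-01,  2.88615607e-01,
        -7.50398819e+01],
       [-5.03870719e-04, -2.88615192e-01,  9.57445047e-01,
        -1.42726909e+02],
       [ 9.99999082e-01, -1.34961243e-03,  1.19434120e-04,
        -6.88077235e-01],
       [ 0.00000000e+00,  0.00000000e+00,  0.00000000e+00,
         1.00000000e+00]])}
```

View pics/scene.png

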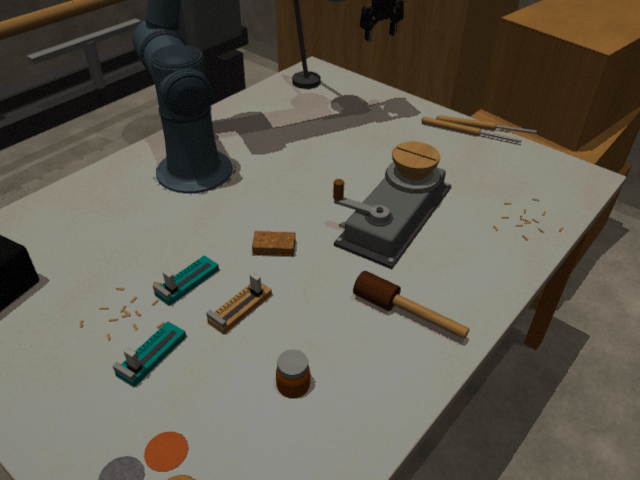

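View pics/side.png

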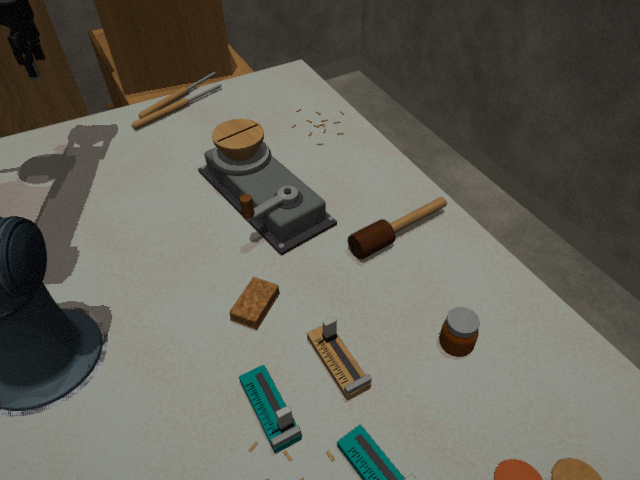

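Candidates: the wooden scale is at scene (240,305) / side (340,360). The turquoise lookalikes at scene (186,280) and (150,352) are excluded. The crank knob is at scene (339,189), with the wooden blank at (416,155). Next I triangulate and check a close crop.

```bash
cat > h.py <<'E'
import numpy as np,cv2
from scipy.spatial.transform import Rotation as R
from station import r
def cam(n,s=None):
    c=r.calibration(n);K=np.array([[c["fx"],0,c["cx"]],[0,c["fy"],c["cy"]],[0,0,1]])
    if n=="wrist":
        M=np.array(c["mount"]);T=R.from_rotvec(s["eef_rot"]).as_matrix()
        return K,c["D"],T@M[:3,:3],T@M[:3,3]+s["tool_pos"]
    return K,c["D"],R.from_rotvec(c["orientation"]).as_matrix(),np.array(c["origin"])
def ray(C,p):
    K,D,A,o=C
    q=cv2.undistortPoints(np.array([[p]],float),K,D)[0,0]
    d=A@np.array([*q,1]);return o,d/np.linalg.norm(d)
def plane(C,p,z):
    o,d=ray(C,p);return o+d*(z-o[2])/d[2]
def tri(C1,p1,C2,p2):
    o1,d1=ray(C1,p1);o2,d2=ray(C2,p2)
    t=np.linalg.lstsq(np.stack([d1,-d2],1),o2-o1,rcond=None)[0]
    a,b=o1+d1*t[0],o2+d2*t[1];return (a+b)/2,np.linalg.norm(a-b)
def proj(C,P):
    K,D,A,o=C
    return cv2.projectPoints((np.atleast_2d(P)-o)@A,np.zeros(3),np.zeros(3),K,D)[0][:,0]
E
python3 - <<'E'
from h import *
a,b=cam("scene"),cam("side")
for n,p,q,z in [("knobtop",(339,182),(246,198),140),("pivot",(379,211),(288,189),95),("blank",(416,154),(238,131),140),("fintop",(256,277),(329,321),75),("endblk",(216,316),(357,382),30),("jar",(292,360),(462,319),75)]:
    print(n,*[np.round(v,0) for v in tri(a,p,b,q)],plane(a,p,z).round(0),plane(b,q,z).round(0))
s=r.read_state();print(R.from_rotvec(s["eef_rot"]).as_matrix().round(2))
I=cv2.imread("pics/side.png");J=cv2.imread("pics/scene.png")
cv2.imwrite("pics/crop1.png",np.hstack([cv2.resize(I[300:420,280:400],(400,400),interpolation=2),cv2.resize(J[250:350,190:290],(400,400),interpolation=2)]))
E
```

```text
knobtop [462.  74. 140.] 3.0 [461.  77. 140.] [461.  72. 140.]
pivot [569.  99.  97.] 4.0 [568.  98.  95.] [571. 105.  95.]
blank [536. 296. 145.] 1.0 [533. 303. 140.] [539. 305. 140.]
fintop [ 486. -237.   70.] 2.0 [ 490. -239.   75.] [ 484. -241.   75.]
endblk [ 479. -350.   35.] 2.0 [ 475. -346.   30.] [ 480. -348.   30.]
jar [ 696. -352.   77.] 2.0 [ 695. -349.   75.] [ 697. -352.   75.]
[[ 0.96 -0.    0.27]
 [-0.27 -0.    0.96]
 [-0.   -1.   -0.  ]]
```

View pics/crop1.png

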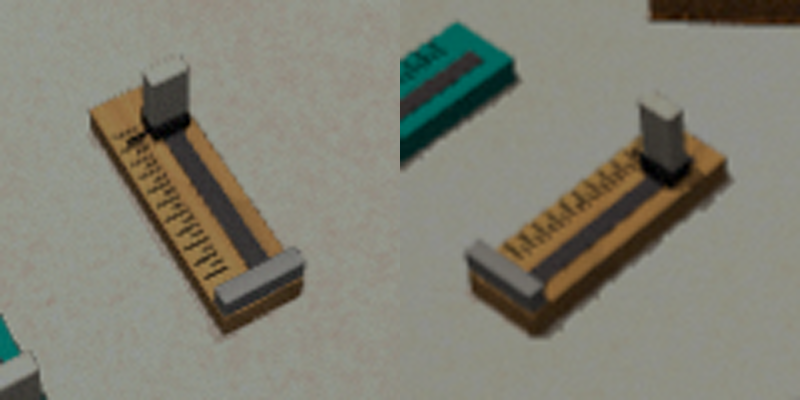

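The crop shows the wooden scale. Its fin is at side crop (165,90), near the high end, and the steel end block at (260,280) is the zero end. Poses agree to about 5 mm, so I move above the knob at about (461,74).

Emit:
carry_out(hand=[60,60,60,60,60,60,60,60,60,60], translation=[[26.4,0,-28.4],[26.4,0,-28.4],[26.4,0,-28.4],[26.4,0,-28.4],[26.4,0,-28.4],[26.4,0,-28.4],[26.4,0,-28.4],[26.4,0,-28.4],[26.4,0,-28.4],[26.4,0,-28.4]], turn=[[0,0,0],[0,0,0],[0,0,0],[0,0,0],[0,0,0],[0,0,0],[0,0,0],[0,0,0],[0,0,0],[0,0,0]])

```text
clock: 0.93
tool_pos: [353.5, 278.9, 231.0]
eef_rot: [-1.56, 0.215, -0.215]
contact_force: [1.1, -0.2, 0.9]
width: 59.9
```

Emit:
carry_out(hand=[60,60,60,60,60,60,60,60,60,60], translation=[[26.4,0,-28.4],[26.4,0,-28.4],[26.4,0,-28.4],[26.4,0,-28.4],[26.4,0,-28.4],[26.4,0,-28.4],[0,0,0],[0,0,0],[0,0,0],[0,0,0]], turn=[[0,0,0],[0,0,0],[0,0,0],[0,0,0],[0,0,0],[0,0,0],[0,-7,0],[0,-7,0],[0,-7,0],[0,-7,0]])

```text
clock: 1.77
tool_pos: [459.4, 73.2, 230.8]
eef_rot: [-1.564, -0.171, 0.173]
contact_force: [-0.3, 0.4, 0.0]
width: 59.9
```

```bash
python3 - <<'E'
from h import *
s=r.read_state();b=r.capture("wrist");cv2.imwrite("pics/w1.png",b[:,:,::-1])
print(s["clock"],s["tool_pos"].round(1),s["joint_positions"].round(2),s["contact_force"].round(1));print(R.from_rotvec(s["eef_rot"]).as_matrix().round(3))
C=cam("wrist",s);print(proj(C,[[461,74,140],[569,101,95],[536,303,140]]).round(0))
E
```

```text
1.7667 [459.4  73.2 230.8] [-0.09 -0.2   2.02  0.    1.33 -1.88] [-0.3  0.4  0. ]
[[ 0.976 -0.001 -0.217]
 [ 0.217  0.     0.976]
 [-0.001 -1.     0.   ]]
[[315. 249.]
 [318. 347.]
 [570. 392.]]
```

View pics/w1.png

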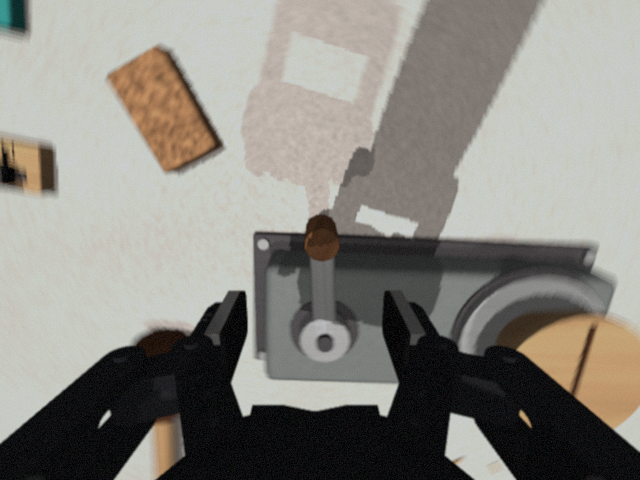

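The knob top is at about (322,243) in the wrist picture and the hub at (325,341), each about 7 px from prediction. Refining. I'll also flip the tool half a turn so joint 6 has room both ways.

```bash
python3 - <<'E'
from h import *
s=r.read_state();C=cam("wrist",s)
k=plane(C,(322,244),140);p=plane(C,(325,341),98)
print(k.round(1),p.round(1),np.linalg.norm((k-p)[:2]),np.degrees(np.arctan2(*(k-p)[1::-1])))
E
```

```text
[456.5  78.3 140. ] [559.  105.9  98. ] 106.1640812083975 -164.97777840363034
```

Emit:
carry_out(hand=[60,60,60,60,60,60,60,60,60,60], translation=[[0,0,0],[0,0,0],[0,0,0],[0,0,0],[0,0,0],[0,0,0],[0,0,0],[0,0,0],[0,0,0],[0,0,0]], turn=[[0,7,0],[0,7,0],[0,7,0],[0,7,0],[0,7,0],[0,7,0],[0,7,0],[0,7,0],[0,7,0],[0,7,0]])

```text
clock: 2.65
tool_pos: [459.3, 73.8, 230.9]
eef_rot: [-1.422, 0.792, -0.791]
contact_force: [0.5, -1.0, -0.6]
width: 59.8
```

Emit:
carry_out(hand=[60,60,60,60,60,60,60,60,60,60], translation=[[0,0,0],[0,0,0],[0,0,0],[0,0,0],[0,0,0],[0,0,0],[0,0,0],[0,0,0],[0,0,0],[0,0,0]], turn=[[0,7,0],[0,7,0],[0,7,0],[0,7,0],[0,7,0],[0,7,0],[0,7,0],[0,7,0],[0,7,0],[0,7,0]])

```text
clock: 3.48
tool_pos: [459.3, 73.8, 231.0]
eef_rot: [-0.816, 1.682, -1.681]
contact_force: [0.2, -0.8, -0.5]
width: 59.8
```

Emit:
carry_out(hand=[60,60,60,60,60,60,60], translation=[[0,0,0],[0,0,0],[0,0,0],[0,0,0],[0,0,0],[0,0,0],[0,0,0]], turn=[[0,7,0],[0,7,0],[0,7,0],[0,7,0],[0,7,0],[0,3,0],[0,0,0]])

```text
clock: 4.07
tool_pos: [459.4, 73.7, 231.0]
eef_rot: [-0.259, 2.091, -2.091]
contact_force: [0.3, 0.4, -0.3]
width: 59.9
```

```bash
python3 - <<'E'
from h import *
s=r.read_state()
print(s["clock"],s["tool_pos"].round(1),s["joint_positions"].round(2),s["contact_force"].round(1));print(R.from_rotvec(s["eef_rot"]).as_matrix().round(3))
b=r.capture("wrist");cv2.imwrite("pics/w2.png",b[:,:,::-1])
E
```

```text
4.0667 [459.4  73.7 231. ] [-0.09 -0.2   2.02 -0.    1.33  1.24] [ 0.3  0.4 -0.3]
[[-0.97  -0.001  0.243]
 [-0.243  0.    -0.97 ]
 [ 0.001 -1.    -0.   ]]
```

View pics/w2.png

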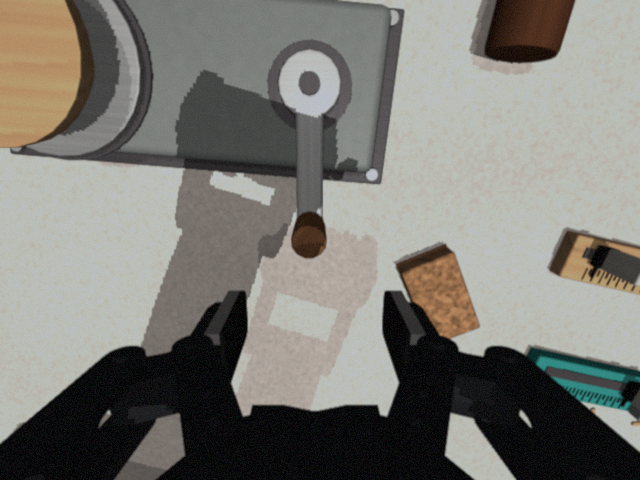

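Knob top is now at (309,240), hub at (309,82).

```bash
python3 - <<'E'
from h import *
s=r.read_state();C=cam("wrist",s)
k=plane(C,(309,240),140);p=plane(C,(309,82),98)
print(k.round(1),p.round(1),np.linalg.norm((k-p)[:2]),np.degrees(np.arctan2(*(k-p)[1::-1])))
k=(k+[456.5,78.3,140])/2;p=(p+[559,105.9,98])/2
print(k,p,np.linalg.norm((k-p)[:2]))
T=R.from_rotvec(s["eef_rot"]).as_matrix();print(T.T@(k-s["tool_pos"]))
E
```

```text
[459.6  78.2 140. ] [564.5 104.9  98. ] 108.22736464758215 -165.75142197980702
[458.04918912  78.25811762 140.        ] [561.74817323 105.37707703  98.        ] 107.1863669797938
[ 0.14670097 91.01258008 -4.69029705]
```

Emit:
carry_out(hand=[60,60,60,60,60,60,34,34,34,34], translation=[[0,0,-4.7],[0,26,0],[0,26,0],[0,26,0],[0,25,0],[0,25,0],[0,0,0],[0,0,0],[0,0,0],[0,0,0]], turn=[[0,0,0],[0,0,0],[0,0,0],[0,0,0],[0,0,0],[0,0,0],[0,0,0],[0,0,0],[0,0,0],[0,0,0]])

```text
clock: 4.95
tool_pos: [460.0, 78.2, 105.3]
eef_rot: [-0.257, 2.087, -2.088]
contact_force: [0.4, -0.1, 0.1]
width: 34.1
```

```bash
python3 - <<'E'
from h import *
s=r.read_state()
print(s["clock"],s["tool_pos"].round(1),s["joint_positions"].round(2),s["contact_force"].round(1),s["width"])
b=r.capture("wrist");cv2.imwrite("pics/w3.png",b[:,:,::-1])
E
```

```text
4.95 [460.   78.2 105.3] [-0.08 -0.03  2.11  0.    1.06  1.25] [ 0.4 -0.1  0.1] 34.09750912898505
```

View pics/w3.png

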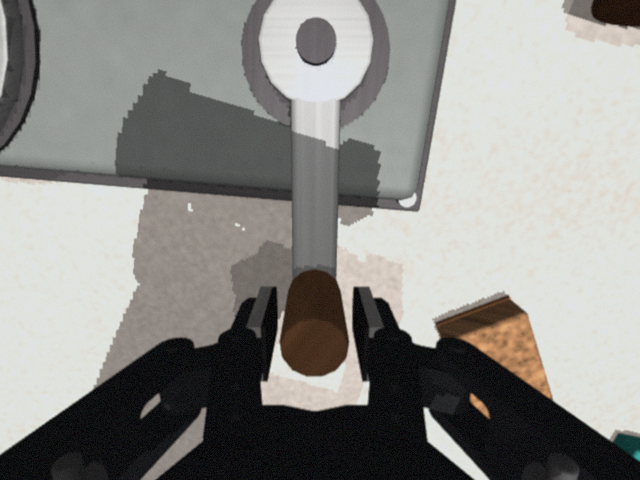

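Emit:
carry_out(hand=[30,30,30,30,30,30,30,30], translation=[[0,0.3,0],[0,0,0],[0,0,-1],[0,0,-1],[0,0,-1],[0,0,-1],[0,0,-1],[0,0,0]], turn=[[0,0,0],[0,0,0],[0,0.5,0],[0,0.5,0],[0,0.5,0],[0,0.5,0],[0,0.5,0],[0,0,0]])

```text
clock: 5.67
tool_pos: [457.3, 83.2, 103.0]
eef_rot: [-0.217, 2.114, -2.113]
contact_force: [-0.2, -0.0, -0.4]
width: 30.2
```

Emit:
carry_out(hand=[30,30,30,30,30], translation=[[0,0,-0.6],[0,0,-0.6],[0,0,-0.6],[0,0,-0.6],[0,0,-0.6]], turn=[[0,0.3,0],[0,0.3,0],[0,0.3,0],[0,0.3,0],[0,0.3,0]])

```text
clock: 6.08
tool_pos: [456.7, 86.1, 103.0]
eef_rot: [-0.19, 2.128, -2.128]
contact_force: [0.2, -1.2, -0.7]
width: 30.1
```

Emit:
carry_out(hand=[30,30,30,30,30], translation=[[0,0,-0.6],[0,0,-0.6],[0,0,-0.6],[0,0,-0.6],[0,0,-0.6]], turn=[[0,0.3,0],[0,0.3,0],[0,0.3,0],[0,0.3,0],[0,0.3,0]])

```text
clock: 6.5
tool_pos: [456.2, 89.0, 103.0]
eef_rot: [-0.163, 2.142, -2.142]
contact_force: [0.6, -1.4, -1.3]
width: 30.1
```

Emit:
carry_out(hand=[30,30,30,30,30], translation=[[0,0,-0.6],[0,0,-0.6],[0,0,-0.6],[0,0,-0.6],[0,0,-0.6]], turn=[[0,0.3,0],[0,0.3,0],[0,0.3,0],[0,0.3,0],[0,0.3,0]])

```text
clock: 6.92
tool_pos: [455.8, 92.0, 103.0]
eef_rot: [-0.136, 2.156, -2.156]
contact_force: [0.1, 0.2, -0.2]
width: 30.2
```

Emit:
carry_out(hand=[30,30,30,30,30], translation=[[0,0,-0.6],[0,0,-0.6],[0,0,-0.6],[0,0,-0.6],[0,0,-0.6]], turn=[[0,0.3,0],[0,0.3,0],[0,0.3,0],[0,0.3,0],[0,0.3,0]])

```text
clock: 7.33
tool_pos: [455.5, 95.0, 103.0]
eef_rot: [-0.109, 2.17, -2.17]
contact_force: [0.2, -0.6, 0.1]
width: 30.0
```

Emit:
carry_out(hand=[30,30,30,30,30], translation=[[0,0,-0.6],[0,0,-0.6],[0,0,-0.6],[0,0,-0.6],[0,0,-0.6]], turn=[[0,0.3,0],[0,0.3,0],[0,0.3,0],[0,0.3,0],[0,0.3,0]])

```text
clock: 7.75
tool_pos: [455.2, 98.0, 103.0]
eef_rot: [-0.081, 2.184, -2.184]
contact_force: [-0.2, -0.7, -0.1]
width: 30.1
```

Emit:
carry_out(hand=[30,30,30,30,30], translation=[[0,0,-0.6],[0,0,-0.6],[0,0,-0.6],[0,0,-0.6],[0,0,-0.6]], turn=[[0,0.3,0],[0,0.3,0],[0,0.3,0],[0,0.3,0],[0,0.3,0]])

```text
clock: 8.17
tool_pos: [455.0, 101.0, 103.0]
eef_rot: [-0.052, 2.197, -2.197]
contact_force: [1.6, -1.0, -0.4]
width: 30.0
```

Emit:
carry_out(hand=[30,30,30,30,30], translation=[[0,0,-0.65],[0,0,-0.65],[0,0,-0.65],[0,0,-0.65],[0,0,-0.65]], turn=[[0,0.34,0],[0,0.34,0],[0,0.34,0],[0,0.34,0],[0,0.34,0]])

```text
clock: 8.58
tool_pos: [454.9, 104.2, 103.0]
eef_rot: [-0.02, 2.212, -2.212]
contact_force: [1.4, -0.3, -0.3]
width: 30.2
```

Emit:
carry_out(hand=[30,30,30,30,30], translation=[[0,0,-0.65],[0,0,-0.65],[0,0,-0.65],[0,0,-0.65],[0,0,-0.65]], turn=[[0,0.34,0],[0,0.34,0],[0,0.34,0],[0,0.34,0],[0,0.34,0]])

```text
clock: 9.0
tool_pos: [454.9, 107.5, 103.0]
eef_rot: [-0.013, -2.215, 2.216]
contact_force: [0.3, 0.1, 0.1]
width: 30.0
```

Emit:
carry_out(hand=[30,30,30,30,30], translation=[[0,0,-0.65],[0,0,-0.65],[0,0,-0.65],[0,0,-0.65],[0,0,-0.65]], turn=[[0,0.34,0],[0,0.34,0],[0,0.34,0],[0,0.34,0],[0,0.34,0]])

```text
clock: 9.42
tool_pos: [454.9, 110.7, 103.0]
eef_rot: [-0.046, -2.2, 2.2]
contact_force: [0.2, -0.9, 1.1]
width: 29.8
```

Emit:
carry_out(hand=[30,30,30,30,30], translation=[[0,0,-0.65],[0,0,-0.65],[0,0,-0.65],[0,0,-0.65],[0,0,-0.65]], turn=[[0,0.34,0],[0,0.34,0],[0,0.34,0],[0,0.34,0],[0,0.34,0]])

```text
clock: 9.83
tool_pos: [455.1, 114.0, 103.0]
eef_rot: [-0.078, -2.185, 2.185]
contact_force: [0.1, -1.4, -0.8]
width: 30.1
```

Emit:
carry_out(hand=[30,30,30,30,30], translation=[[0,0,-0.65],[0,0,-0.65],[0,0,-0.65],[0,0,-0.65],[0,0,-0.65]], turn=[[0,0.34,0],[0,0.34,0],[0,0.34,0],[0,0.34,0],[0,0.34,0]])

```text
clock: 10.25
tool_pos: [455.4, 117.2, 103.0]
eef_rot: [-0.11, -2.17, 2.17]
contact_force: [0.7, 0.3, -0.2]
width: 30.2
```

Emit:
carry_out(hand=[30,30,30,30,30], translation=[[0,0,-0.65],[0,0,-0.65],[0,0,-0.65],[0,0,-0.65],[0,0,-0.65]], turn=[[0,0.34,0],[0,0.34,0],[0,0.34,0],[0,0.34,0],[0,0.34,0]])

```text
clock: 10.67
tool_pos: [455.8, 119.3, 103.0]
eef_rot: [-0.14, -2.151, 2.157]
contact_force: [-0.1, -9.2, -0.3]
width: 29.8
```

Contact: 9.2 N. Rest there.

Emit:
carry_out(hand=[30,30,30,30,30,30,30,30], translation=[[0,0,0],[0,0,0],[0,0,0],[0,0,0],[0,0,0],[0,0,0],[0,0,0],[0,0,0]], turn=[[0,0,0],[0,0,0],[0,0,0],[0,0,0],[0,0,0],[0,0,0],[0,0,0],[0,0,0]])

```text
clock: 11.33
tool_pos: [455.8, 119.2, 103.0]
eef_rot: [-0.14, -2.151, 2.157]
contact_force: [-0.7, -8.9, -0.6]
width: 30.1
```

```bash
cat > m.py <<'E'
from h import *
import sys
s=r.read_state();T=R.from_rotvec(s["eef_rot"]).as_matrix()
sg=float(sys.argv[1]) # pad side pushing: -1 moving -z => trailing pad is +z side
# knob centre when the pad trailing presses it
k=s["tool_pos"]+T[:,2]*sg*(s["width"]/2-13)
P=np.array([564,105]);d=k[:2]-P
print("tcp",s["tool_pos"].round(2),"w",s["width"],"F",s["contact_force"].round(1),"knob",k.round(2),"r",np.hypot(*d),"ang",np.degrees(np.arctan2(d[1],d[0]))%360,"toolx",np.degrees(np.arctan2(T[1,0],T[0,0]))%360,s["clock"],s["joint_positions"].round(2))
b=r.capture("wrist");cv2.imwrite(sys.argv[2],b[:,:,::-1])
E
python3 m.py 1 pics/cw.png
```

```text
tcp [455.75 119.21 102.95] w 30.063003750488242 F [-0.7 -8.9 -0.6] knob [455.49 117.19 102.96] r 109.19190799621288 ang 173.58857437616902 toolx 172.5583305863961 11.3333 [ 0.02 -0.01  2.1  -0.    1.06  1.72]
```

Emit:
carry_out(hand=[30,30,30,30,30,30,30,30,30,30], translation=[[-0.02,0,2.1],[-0.02,0,2.1],[-0.02,0,2.1],[-0.02,0,2.1],[-0.02,0,2.1],[-0.02,0,2.1],[-0.02,0,2.1],[-0.02,0,2.1],[-0.02,0,2.1],[-0.02,0,2.1]], turn=[[0,-1.1,0],[0,-1.1,0],[0,-1.1,0],[0,-1.1,0],[0,-1.1,0],[0,-1.1,0],[0,-1.1,0],[0,-1.1,0],[0,-1.1,0],[0,-1.1,0]])

```text
clock: 12.22
tool_pos: [454.9, 99.2, 102.9]
eef_rot: [-0.07, 2.189, -2.189]
contact_force: [-1.1, 0.9, -0.3]
width: 29.9
```

Emit:
carry_out(hand=[30,30,30,30,30,30,30,30,30,30], translation=[[-0.02,0,2.1],[-0.02,0,2.1],[-0.02,0,2.1],[-0.02,0,2.1],[-0.02,0,2.1],[-0.02,0,2.1],[-0.02,0,2.1],[-0.02,0,2.1],[-0.02,0,2.1],[-0.02,0,2.1]], turn=[[0,-1.1,0],[0,-1.1,0],[0,-1.1,0],[0,-1.1,0],[0,-1.1,0],[0,-1.1,0],[0,-1.1,0],[0,-1.1,0],[0,-1.1,0],[0,-1.1,0]])

```text
clock: 13.05
tool_pos: [458.4, 78.5, 103.0]
eef_rot: [-0.268, 2.085, -2.085]
contact_force: [-0.1, 1.0, 0.1]
width: 30.1
```

Emit:
carry_out(hand=[30,30,30,30], translation=[[0,0,1],[0,0,1],[0,0,1],[0,0,0]], turn=[[0,-0.5,0],[0,-0.5,0],[0,-0.5,0],[0,0,0]])

```text
clock: 13.38
tool_pos: [459.3, 75.6, 103.1]
eef_rot: [-0.292, 2.071, -2.071]
contact_force: [0.6, 1.1, 0.1]
width: 29.9
```

Emit:
carry_out(hand=[30,30,30,30,30], translation=[[0,0,0.76],[0,0,0.76],[-0.02,0,0.76],[0,0,0.76],[-0.02,0,0.76]], turn=[[0,-0.4,0],[0,-0.4,0],[0,-0.4,0],[0,-0.4,0],[0,-0.4,0]])

```text
clock: 13.8
tool_pos: [460.4, 72.1, 103.1]
eef_rot: [-0.326, 2.051, -2.051]
contact_force: [-0.2, 0.3, 0.2]
width: 30.0
```

Emit:
carry_out(hand=[30,30,30,30,30], translation=[[0,0,0.76],[0,0,0.76],[-0.02,0,0.76],[0,0,0.76],[-0.02,0,0.76]], turn=[[0,-0.4,0],[0,-0.4,0],[0,-0.4,0],[0,-0.4,0],[0,-0.4,0]])

```text
clock: 14.22
tool_pos: [461.5, 68.5, 103.0]
eef_rot: [-0.36, 2.031, -2.031]
contact_force: [0.7, 0.2, 1.1]
width: 30.0
```

Emit:
carry_out(hand=[30,30,30,30,30], translation=[[0,0,0.76],[0,0,0.76],[-0.02,0,0.76],[0,0,0.76],[-0.02,0,0.76]], turn=[[0,-0.4,0],[0,-0.4,0],[0,-0.4,0],[0,-0.4,0],[0,-0.4,0]])

```text
clock: 14.63
tool_pos: [462.9, 65.0, 102.9]
eef_rot: [-0.393, 2.01, -2.01]
contact_force: [-1.0, 0.5, 0.9]
width: 30.1
```

Emit:
carry_out(hand=[30,30,30,30,30], translation=[[0,0,0.76],[0,0,0.76],[-0.02,0,0.76],[0,0,0.76],[-0.02,0,0.76]], turn=[[0,-0.4,0],[0,-0.4,0],[0,-0.4,0],[0,-0.4,0],[0,-0.4,0]])

```text
clock: 15.05
tool_pos: [464.3, 61.5, 102.9]
eef_rot: [-0.425, 1.99, -1.989]
contact_force: [0.1, 0.3, -0.3]
width: 29.9
```

Emit:
carry_out(hand=[30,30,30,30,30], translation=[[0,0,0.76],[0,0,0.76],[-0.02,0,0.76],[0,0,0.76],[-0.02,0,0.76]], turn=[[0,-0.4,0],[0,-0.4,0],[0,-0.4,0],[0,-0.4,0],[0,-0.4,0]])

```text
clock: 15.47
tool_pos: [466.0, 58.1, 102.9]
eef_rot: [-0.456, 1.969, -1.968]
contact_force: [-0.8, -0.4, -0.8]
width: 30.0
```

Emit:
carry_out(hand=[30,30,30,30,30], translation=[[0,0,0.76],[0,0,0.76],[-0.02,0,0.76],[0,0,0.76],[-0.02,0,0.76]], turn=[[0,-0.4,0],[0,-0.4,0],[0,-0.4,0],[0,-0.4,0],[0,-0.4,0]])

```text
clock: 15.88
tool_pos: [467.8, 54.7, 103.0]
eef_rot: [-0.487, 1.947, -1.947]
contact_force: [-0.8, -1.1, -0.9]
width: 30.0
```

Emit:
carry_out(hand=[30,30,30,30,30], translation=[[0,0,0.76],[0,0,0.76],[-0.02,0,0.76],[0,0,0.76],[-0.02,0,0.76]], turn=[[0,-0.4,0],[0,-0.4,0],[0,-0.4,0],[0,-0.4,0],[0,-0.4,0]])

```text
clock: 16.3
tool_pos: [469.7, 51.4, 103.0]
eef_rot: [-0.518, 1.926, -1.926]
contact_force: [-0.5, -0.6, -0.6]
width: 29.7
```

Emit:
carry_out(hand=[30,30,30,30,30], translation=[[0,0,0.76],[0,0,0.76],[-0.02,0,0.76],[0,0,0.76],[-0.02,0,0.76]], turn=[[0,-0.4,0],[0,-0.4,0],[0,-0.4,0],[0,-0.4,0],[0,-0.4,0]])

```text
clock: 16.72
tool_pos: [471.7, 48.2, 103.0]
eef_rot: [-0.548, 1.904, -1.904]
contact_force: [-1.0, -0.4, -0.6]
width: 29.7
```

Emit:
carry_out(hand=[30,30,30,30,30], translation=[[0,0,0.76],[0,0,0.76],[-0.02,0,0.76],[0,0,0.76],[-0.02,0,0.76]], turn=[[0,-0.4,0],[0,-0.4,0],[0,-0.4,0],[0,-0.4,0],[0,-0.4,0]])

```text
clock: 17.13
tool_pos: [473.8, 45.0, 103.0]
eef_rot: [-0.577, 1.882, -1.882]
contact_force: [-1.5, -0.0, -0.7]
width: 30.2
```

Emit:
carry_out(hand=[30,30,30,30,30], translation=[[0,0,0.76],[0,0,0.76],[-0.02,0,0.76],[0,0,0.76],[-0.02,0,0.76]], turn=[[0,-0.4,0],[0,-0.4,0],[0,-0.4,0],[0,-0.4,0],[0,-0.4,0]])

```text
clock: 17.55
tool_pos: [476.0, 41.9, 103.0]
eef_rot: [-0.606, 1.86, -1.86]
contact_force: [-1.1, 0.9, 1.0]
width: 29.7
```

Emit:
carry_out(hand=[30,30,30,30,30], translation=[[0,0,0.76],[0,0,0.76],[-0.02,0,0.76],[0,0,0.76],[-0.02,0,0.76]], turn=[[0,-0.4,0],[0,-0.4,0],[0,-0.4,0],[0,-0.4,0],[0,-0.4,0]])

```text
clock: 17.97
tool_pos: [478.3, 38.9, 103.0]
eef_rot: [-0.635, 1.838, -1.838]
contact_force: [-1.3, 0.3, 0.5]
width: 29.8
```

Emit:
carry_out(hand=[30,30,30,30,30], translation=[[0,0,0.76],[0,0,0.76],[-0.02,0,0.76],[0,0,0.76],[-0.02,0,0.76]], turn=[[0,-0.4,0],[0,-0.4,0],[0,-0.4,0],[0,-0.4,0],[0,-0.4,0]])

```text
clock: 18.38
tool_pos: [480.7, 35.9, 103.0]
eef_rot: [-0.663, 1.816, -1.816]
contact_force: [-0.9, 0.5, -0.3]
width: 29.9
```

Emit:
carry_out(hand=[30,30,30,30,30], translation=[[0,0,0.76],[0,0,0.76],[-0.02,0,0.76],[0,0,0.76],[-0.02,0,0.76]], turn=[[0,-0.4,0],[0,-0.4,0],[0,-0.4,0],[0,-0.4,0],[0,-0.4,0]])

```text
clock: 18.8
tool_pos: [483.2, 33.1, 103.0]
eef_rot: [-0.69, 1.793, -1.793]
contact_force: [-1.2, 0.8, 0.4]
width: 30.1
```

Emit:
carry_out(hand=[30,30,30,30,30], translation=[[0,0,0.76],[0,0,0.76],[-0.02,0,0.76],[0,0,0.76],[-0.02,0,0.76]], turn=[[0,-0.4,0],[0,-0.4,0],[0,-0.4,0],[0,-0.4,0],[0,-0.4,0]])

```text
clock: 19.22
tool_pos: [485.8, 30.4, 103.0]
eef_rot: [-0.717, 1.77, -1.77]
contact_force: [-0.2, -0.3, -0.9]
width: 29.7
```

Emit:
carry_out(hand=[30,30,30,30,30], translation=[[0,0,0.76],[0,0,0.76],[-0.02,0,0.76],[0,0,0.76],[-0.02,0,0.76]], turn=[[0,-0.4,0],[0,-0.4,0],[0,-0.4,0],[0,-0.4,0],[0,-0.4,0]])

```text
clock: 19.63
tool_pos: [488.6, 27.7, 103.0]
eef_rot: [-0.743, 1.747, -1.747]
contact_force: [-0.3, 0.5, 0.1]
width: 29.9
```

Emit:
carry_out(hand=[30,30,30,30,30], translation=[[0,0,0.76],[0,0,0.76],[-0.02,0,0.76],[0,0,0.76],[-0.02,0,0.76]], turn=[[0,-0.4,0],[0,-0.4,0],[0,-0.4,0],[0,-0.4,0],[0,-0.4,0]])

```text
clock: 20.05
tool_pos: [491.4, 25.1, 103.0]
eef_rot: [-0.769, 1.724, -1.724]
contact_force: [-1.3, -0.3, -1.1]
width: 30.5
```

Emit:
carry_out(hand=[30,30,30,30,30], translation=[[0,0,0.76],[0,0,0.76],[-0.02,0,0.76],[0,0,0.76],[-0.02,0,0.76]], turn=[[0,-0.4,0],[0,-0.4,0],[0,-0.4,0],[0,-0.4,0],[0,-0.4,0]])

```text
clock: 20.47
tool_pos: [494.3, 22.6, 103.0]
eef_rot: [-0.795, 1.701, -1.701]
contact_force: [-0.7, -0.8, -0.3]
width: 30.2
```

Emit:
carry_out(hand=[30,30,30,30,30], translation=[[0,0,0.76],[0,0,0.76],[-0.02,0,0.76],[0,0,0.76],[-0.02,0,0.76]], turn=[[0,-0.4,0],[0,-0.4,0],[0,-0.4,0],[0,-0.4,0],[0,-0.4,0]])

```text
clock: 20.88
tool_pos: [497.2, 20.3, 103.0]
eef_rot: [-0.82, 1.678, -1.678]
contact_force: [-0.8, 0.3, 0.8]
width: 29.9
```

Emit:
carry_out(hand=[30,30,30,30,30], translation=[[0,0,0.76],[0,0,0.76],[0,0,0.76],[0,0,0.76],[0,0,0.76]], turn=[[0,-0.4,0],[0,-0.4,0],[0,-0.4,0],[0,-0.4,0],[0,-0.4,0]])

```text
clock: 21.3
tool_pos: [500.3, 18.0, 103.0]
eef_rot: [-0.844, 1.654, -1.654]
contact_force: [-0.6, 0.1, -0.6]
width: 29.9
```

Emit:
carry_out(hand=[30,30,30,30,30], translation=[[0,0,0.76],[0,0,0.76],[0,0,0.76],[0,0,0.76],[0,0,0.76]], turn=[[0,-0.4,0],[0,-0.4,0],[0,-0.4,0],[0,-0.4,0],[0,-0.4,0]])

```text
clock: 21.72
tool_pos: [503.4, 15.8, 103.0]
eef_rot: [-0.869, 1.63, -1.63]
contact_force: [-1.9, -0.8, 0.9]
width: 30.4
```

Emit:
carry_out(hand=[30,30,30,30,30], translation=[[0,0,0.76],[0,0,0.76],[0,0,0.76],[0,0,0.76],[0,0,0.76]], turn=[[0,-0.4,0],[0,-0.4,0],[0,-0.4,0],[0,-0.4,0],[0,-0.4,0]])

```text
clock: 22.13
tool_pos: [505.4, 14.5, 102.8]
eef_rot: [-0.894, 1.61, -1.604]
contact_force: [-6.8, 4.6, 5.7]
width: 30.1
```

Contact on the anticlockwise side: 8.2 N horizontally. Rest and check with a picture.

Emit:
carry_out(hand=[30,30,30,30,30,30,30,30], translation=[[0,0,0],[0,0,0],[0,0,0],[0,0,0],[0,0,0],[0,0,0],[0,0,0],[0,0,0]], turn=[[0,0,0],[0,0,0],[0,0,0],[0,0,0],[0,0,0],[0,0,0],[0,0,0],[0,0,0]])

```text
clock: 22.8
tool_pos: [505.4, 14.6, 102.9]
eef_rot: [-0.894, 1.61, -1.604]
contact_force: [-6.9, 4.4, 4.7]
width: 29.9
```

```bash
python3 m.py -1 pics/ccw.png; python3 -c "
import cv2,numpy as np
cv2.imwrite('pics/both.png',np.hstack([cv2.resize(cv2.imread('pics/'+n),(400,300)) for n in('cw.png','ccw.png')]))"
```

```text
tcp [505.44  14.58 102.86] w 29.889279924316796 F [-6.9  4.4  4.7] knob [503.79  15.61 102.87] r 107.77257641449566 ang 236.03756627651052 toolx 238.08144809550612 22.8 [-0.2   0.07  2.01  0.    1.06  0.36]
```

View pics/both.png

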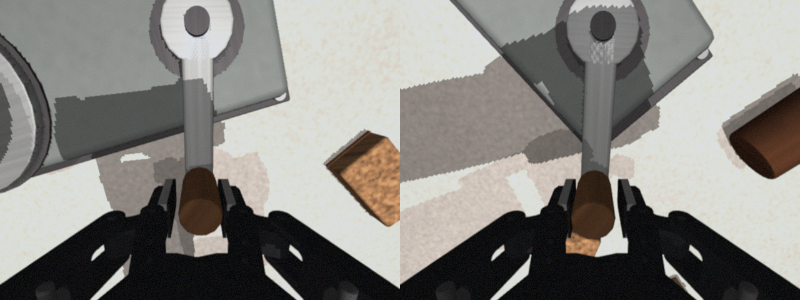

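Play: the chord between the two knob positions is 112.5 mm on a 110 mm radius, which gives 61.5°. From the estimated pivot it is 62.4°. I'll set 61.8. Now back off, lift and go to the rider.

Emit:
carry_out(hand=[30,30,30,30,30,30,30,30,30,30], translation=[[0,0,-2],[0,0,-1],[0,-27,0],[0,-27,0],[0,-27,0],[0,-16,0],[0,0,0],[0,0,0],[0,0,0],[0,0,0]], turn=[[0,0,0],[0,0,0],[0,0,0],[0,0,0],[0,0,0],[0,0,0],[0,7,0],[0,7,0],[0,7,0],[0,7,0]])

```text
clock: 23.68
tool_pos: [504.6, 15.0, 200.4]
eef_rot: [-0.51, 1.928, -1.931]
contact_force: [-0.3, -0.4, -0.4]
width: 29.9
```

Emit:
carry_out(hand=[60,60,60,60,60], translation=[[0,0,0],[0,0,0],[0,0,0],[0,0,0],[0,0,0]], turn=[[0,7,0],[0,7,0],[0,7,0],[0,7,0],[0,7,0]])

```text
clock: 24.1
tool_pos: [504.5, 15.0, 200.2]
eef_rot: [-0.102, -2.174, 2.176]
contact_force: [-0.4, 0.6, 0.0]
width: 60.1
```

Emit:
carry_out(hand=[60,60,60,60,60,60,60,60,60,60], translation=[[-1,0,35],[-1,0,35],[-1,0,35],[-1,0,35],[-1,0,35],[-1,0,35],[-1,0,35],[0,0,35],[0,0,0],[0,0,0]], turn=[[0,0,0],[0,0,0],[0,0,0],[0,0,0],[0,0,0],[0,0,0],[0,0,0],[0,0,0],[0,0,0],[0,0,0]])

```text
clock: 24.93
tool_pos: [486.7, -266.2, 200.1]
eef_rot: [-0.098, -2.175, 2.177]
contact_force: [-0.3, 0.3, 0.0]
width: 59.9
```

```bash
python3 - <<'E'
from h import *
s=r.read_state()
print(s["clock"],s["tool_pos"].round(1),s["joint_positions"].round(2),s["contact_force"].round(1),s["width"]);print(R.from_rotvec(s["eef_rot"]).as_matrix().round(3))
b=r.capture("wrist");cv2.imwrite("pics/r1.png",b[:,:,::-1])
print(proj(cam("wrist",s),[[487,-240,75],[478,-349,30]]))
E
```

```text
24.9333 [ 486.7 -266.2  200.1] [-0.7   0.05  1.83 -0.    1.26  0.96] [-0.3  0.3  0. ] 59.94549618114641
[[-0.996  0.001 -0.089]
 [ 0.089 -0.001 -0.996]
 [-0.001 -1.     0.001]]
[[281.75036755 231.92839309]
 [403.89485244 218.14230144]]
```

View pics/r1.png

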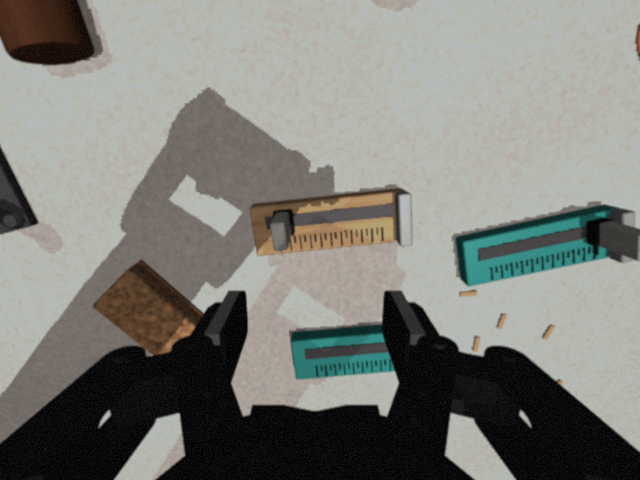

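The wooden scale spans (251–411, 190–255) with the zero end at right. The fin top is near (280,235) and the turquoise ones are elsewhere. Zoom for ticks.

```bash
python3 -c "
import cv2
I=cv2.imread('pics/r1.png')[180:265,240:420]
cv2.imwrite('pics/r1c.png',cv2.resize(I,None,fx=4.4,fy=4.4,interpolation=cv2.INTER_CUBIC))"
```

View pics/r1c.png

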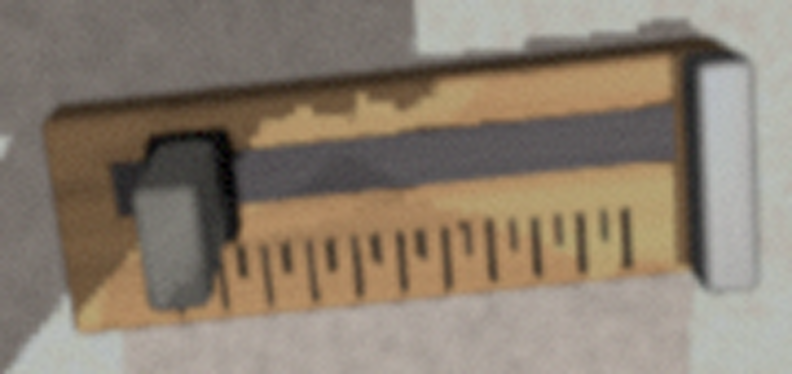

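```bash
python3 - <<'E'
from h import *
s=r.read_state();C=cam("wrist",s);T=R.from_rotvec(s["eef_rot"]).as_matrix()
f=lambda x,y:(240+x/4.4,180+y/4.4)
z0=plane(C,f(627,238),20);z9=plane(C,f(224,282),20);fin=plane(C,f(174,247),75)
L=np.linalg.norm(z9-z0);u=(z9-z0)/L
print(z0.round(1),z9.round(1),"L",L,"u",u.round(3),"fin",fin.round(1),"reading",(fin-z0)@u)
c=plane(C,f(402,262),20)
print("tool deltas to fin",(T.T@(fin-s["tool_pos"])).round(1),"u in tool",(T.T@u).round(3))
print("target61.8 world along u:",(z0+u*61.8).round(1))
E
```

```text
[ 461.6 -329.    20. ] [ 459.3 -239.3   20. ] L 89.71123239036359 u [-0.025  1.    -0.   ] fin [ 483.7 -236.4   75. ] reading 92.03504786309425
tool deltas to fin [  5.6 124.9 -28.1] u in tool [ 0.112 -0.    -0.994]
target61.8 world along u: [ 460.  -267.2   20. ]
```

Reading 92.0, with tick span 89.7 mm against a true 90, so the measurement is sound. Align, lower around the fin and close gently.

Emit:
carry_out(hand=[60,60,60,60,60,60,60,60,60], translation=[[0,0,0],[2,0,-30],[0,0,0],[0,31,0],[0,31,0],[0,31,0],[0,31,0],[0,31,0],[0,0,0]], turn=[[0,-6.4,0],[0,0,0],[0,0,0],[0,0,0],[0,0,0],[0,0,0],[0,0,0],[0,0,0],[0,0,0]])

```text
clock: 25.73
tool_pos: [480.1, -230.1, 38.9]
eef_rot: [-0.04, 2.221, -2.204]
contact_force: [-1.4, 1.4, -0.0]
width: 60.1
```

Emit:
carry_out(hand=[30,30,20,14,10,10,10,10,10], newtons=20, translation=[[0,0,0],[0,0,0],[0,0,0],[0,0,0],[0,0,0],[0,0,0],[0,0,0],[0,0,0],[0,0,0]], turn=[[0,0,0],[0,0,0],[0,0,0],[0,0,0],[0,0,0],[0,0,0],[0,0,0],[0,0,0],[0,0,0]])

```text
clock: 26.48
tool_pos: [485.7, -235.5, 47.5]
eef_rot: [-0.023, 2.205, -2.21]
contact_force: [-0.1, -0.3, 7.8]
width: 11.8
```

```bash
python3 - <<'E'
from h import *
s=r.read_state()
print(s["clock"],s["tool_pos"].round(1),s["joint_positions"].round(3),s["joint_velocities"].round(3),s["contact_force"].round(1),s["moment"].round(2),s["width"]);print(R.from_rotvec(s["eef_rot"]).as_matrix().round(3))
b=r.capture("wrist")
u=np.array([-.025,1,0]);print((s["tool_pos"]-[461.6,-329,20])@u)
cv2.imwrite("pics/g1.png",b[120:,:,::-1])
E
```

```text
26.4833 [ 485.7 -235.5   47.5] [-6.620e-01  2.360e-01  1.944e+00  1.000e-03  9.570e-01  8.840e-01] [-0.001  0.001  0.001 -0.002  0.    -0.   ] [-0.1 -0.3  7.8] [ 0.2   0.03 -0.18] 11.753290268493947
[[-1.     0.004  0.025]
 [-0.025 -0.002 -1.   ]
 [-0.004 -1.     0.002]]
92.94309881545526
```

View pics/g1.png

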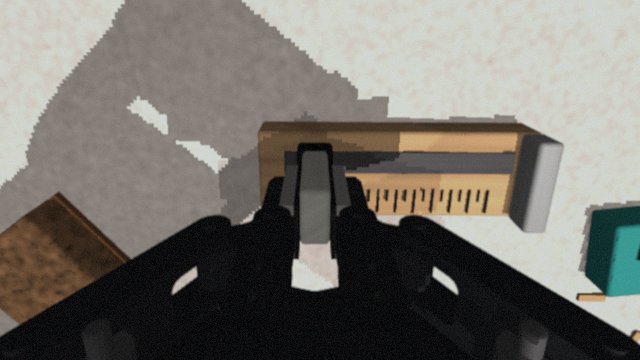

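The fin is held squarely at (316,195) in the crop, 11.8 mm wide. Now ease up 1 mm and slide 30.7 mm towards zero.

Emit:
carry_out(hand=[10,10,10,10,10,10,10,10,10,10], translation=[[0,-1,0],[0,0,4],[0,0,5],[0,0,5],[0,0,5],[0,0,5],[0,0,4],[0,0,2.7],[0,0,0],[0,0,0]], turn=[[0,0,0],[0,0,0],[0,0,0],[0,0,0],[0,0,0],[0,0,0],[0,0,0],[0,0,0],[0,0,0],[0,0,0]])

```text
clock: 27.37
tool_pos: [486.2, -266.7, 47.5]
eef_rot: [-0.024, 2.204, -2.21]
contact_force: [2.5, -1.7, 5.0]
width: 12.3
```

Emit:
carry_out(hand=[10,10,14,18,24,30,50,50,50,50], translation=[[0,0,0],[0,0,0],[0,0,0],[0,0,0],[0,0,0],[0,0,0],[0,0,0],[0,0,0],[0,0,0],[0,0,0]], turn=[[0,0,0],[0,0,0],[0,0,0],[0,0,0],[0,0,0],[0,0,0],[0,0,0],[0,0,0],[0,0,0],[0,0,0]])

```text
clock: 28.2
tool_pos: [484.7, -264.9, 45.9]
eef_rot: [-0.028, 2.209, -2.209]
contact_force: [0.4, 0.5, 0.5]
width: 50.1
```

Emit:
carry_out(hand=[60,60,60,60,60,60,60,60], translation=[[0,-15,0],[0,-25,0],[0,-25,0],[0,-25,0],[0,-25,0],[0,-25,0],[0,-13,0],[0,0,0]], turn=[[0,0,0],[0,0,0],[0,0,0],[0,0,0],[0,0,0],[0,0,0],[0,0,0],[0,0,0]])

```text
clock: 28.87
tool_pos: [486.4, -266.3, 202.7]
eef_rot: [-0.022, 2.201, -2.211]
contact_force: [0.3, -0.5, 0.7]
width: 60.2
```

```bash
python3 - <<'E'
from h import *
s=r.read_state()
print(s["clock"],s["tool_pos"].round(1),s["contact_force"].round(1),s["width"])
b=r.capture("wrist")[:,:,::-1];cv2.imwrite("pics/r2.png",b)
p=proj(cam("wrist",s),[[462,-329,20],[460,-239,20]]);print(p)
x,y=int(p[:,0].mean())-90,int(p[:,1].mean())-55;print(x,y)
cv2.imwrite('pics/r2c.png',cv2.resize(b[y:y+85,x:x+180],None,fx=4.4,fy=4.4,interpolation=cv2.INTER_CUBIC))
E
```

```text
28.8667 [ 486.4 -266.3  202.7] [ 0.3 -0.5  0.7] 60.21687174145568
[[376.77933355 240.5015605 ]
 [285.37194385 240.43569883]]
241 185
```

View pics/r2c.png

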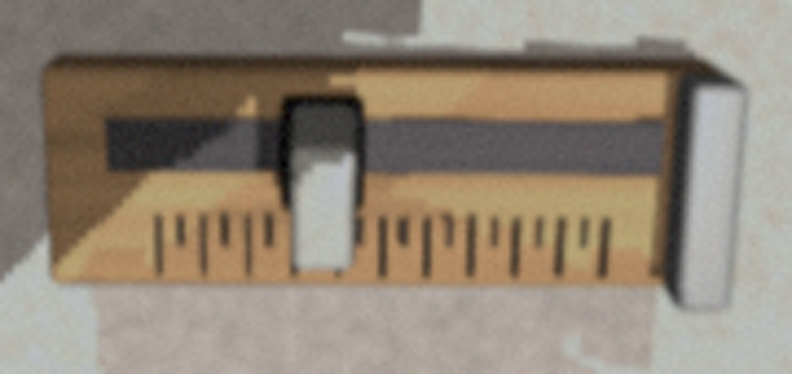

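The rider now reads about 62.5 mm: fin centre at crop x 324, zero tick at 604, 44.6 px per 10 mm, directly under the camera so parallax is negligible. By the arm's own position at release it is 61.7. Both agree with 61.5–62.4°, and the gripper is clear.

```bash
python3 -c "
from station import r
print(r.hand_in())"
```

```text
the job is handed in; nothing more can be done
None
```

The job is handed in; the hand-in reports no verdict. I felt both ends of the play, which came to about 62°, and left the rider reading about 62 mm.

- **Crank:** I swung it clockwise until it resisted at about 9 N, then anticlockwise until it resisted at about 8 N. It rested 0.67 s at each end. At the anticlockwise end there was also an upward force of about 5 N, which I took to be pad friction and did not look into.
- **Play:** The distance between the two knob positions, on the 110 mm radius, gives 61.5°. Using the crank's axis as estimated from the camera gives 62.4°. I aimed for 61.8.
- **Rider:** The last wrist picture reads about 62.5 mm against the ticks, and the arm's own position before release gave 61.7. The two differ by 0.8 mm, and both are within about 1 mm of the measured play.
- **Everything else:** Contact force stayed below about 10 N in all readings, under the 18 N that turns the turntable. I did not measure the turntable or re-measure the jar, mallet and sanding block at the end. The gripper was lifted clear, about 200 mm above the table, and the robot's clock was near 29 s.

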